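# Hitch the tube head onto the orbital shaker

## Task

Mount the blue test-tube head on the orbital shaker: lift it by its black tab and lower its socket, kept upright within about 5 degrees, over the steel ball, holding on until it sits flat on the shaker's plate with its red lever towards the shaker's front panel; then let go and press the red latch lever fully down. The ball stands off-centre on a plate that can turn, so feel for it, never loading the shaker with more than about 25 N, and leave the bottle, jar and beaker alone.

Things in the scene. Friction and masses are not known exactly. Their poses are not given: they have to be found in the camera images.
- shaker: Orbital shaker, fixed to the bench: white housing 200 x 200 mm, 66 mm high, with a grey front panel and blue knob on its -x side. Origin: centre of its underside, z up. On top a round aluminium plate, 180 mm across, its top face 80 mm above the origin, turns stiffly (0.06 N m) about the housing's vertical centre axis.
- plate_centre (a point): Middle of the plate's top face, on the shaker's centre axis. Near it a fixed-on steel ball, 30 mm in diameter, rises on a 12 mm neck: its centre is 26 mm, its top 41 mm above the plate, 14 mm from the centre axis, in a direction that differs each time and is not measured: look or feel for it.
- head: Loose tube head, 0.4 to 0.6 kg: blue socket on steel skids, black tab on top, red lever on its -x side, white block with three test tubes (96 mm wide along y, 100 mm high) at x = +52 mm. Origin: on the socket's axis at the flat underside (x from -80 to 65 mm, 44 mm wide); z up. Seated, the underside lies on the plate: origin 80 mm above the shaker's, about 14 mm off its axis.
- socket (a point): On the socket's axis, 26 mm above the underside; lies at the ball's centre when seated. The socket is open below: flared mouth 48 mm across, narrowing within 12 mm to a bore 32.4 mm across, 42.5 mm deep. Coming down off-centre, the mouth's rim rests on the ball, whose flank pushes the head sideways the way it must go to be centred.
- head_grip (a point): Where to grasp the head: middle of the black tab, 76 mm above the head's underside, on the socket's axis. The tab is 40 mm long (head's x), 16 mm thick (head's y, close the fingers along it), from 50.5 to 90.5 mm above the underside.
- latch (a joint): Red latch lever, hinged across the head at x = -24 mm, 40 mm above the underside. 0: raised (open, sloping up by 0.6 rad); 0.6 rad: fully down (level, latched). Stays where it is left; takes about 5 N on its pad. Its hook swings in under the ball, so it goes fully down only on a seated head and must be up while the head is lowered.
- latch_pad (a point): Middle of the top of the red lever's end pad (20 mm long, 30 mm wide). Raised: about 58 mm to the -x side of the socket's axis and 68 mm above the underside; fully down: 68 mm to the -x side and 44 mm above.
- amber_bottle: Brown reagent bottle, 68 mm across, 160 mm tall; bystander. Origin: centre of its underside.
- red_jar: White jar with red lid, 66 mm across, 75 mm tall; bystander. Origin: centre of its underside.
- beaker: Glass beaker, 70 mm across, 90 mm tall; bystander. Origin: centre of its underside.

How it is judged:
By the outcome, as a careful person would: the job done as asked, in the order asked, and still so for the second after the job is handed in, with the robot touching nothing.
It also fails if it takes over 67 s, if anything falls off the work surface, if the arm or the gripper's body presses on something with over 40 N, if the wrist force passes 120 N, or if a joint passes its speed limit or range.

## Robot

A 6-joint arm with a two-finger parallel gripper is mounted at the origin on the work surface. World frame = base frame: x ahead of the robot, y to its left, z up, the work surface at z = 0. Lengths are in mm, angles in rad, forces in N, time in s.
With the tool pointing down it reaches from about 400 to 925 mm from the base axis. Payload 12.5 kg.
Tool frame: the origin (TCP) lies at the centre of the arm's flange, where the gripper is bolted on; the fingertips stand 190 mm ahead of it and the grasp point (between the pads) lies 171 mm ahead of it; z points along the fingers, y is the line along which they close (so a half turn about z gives the same grasp; the last joint's range is limited). The gripper opens to 95 mm and grips with 3 to 60 N. Pads are 20 mm wide; open, the fingers measure 119 mm over their backs; the gripper's body (75 mm by 180 mm) begins 59 mm behind the grasp point.
Start: joints at [1.196, 0.491, 1.559, -0, 1.092, -0.106], TCP at [165.96, 602.563, 404.761] pointing down, gripper open.
Joint ranges: [-3.1, 3.1], [-0.84, 2.19], [0.05, 2.79], [-1.13, 4.28], [0.06, 2.93], [-2.69, 2.69]. Speed limits (rad/s): [2.22, 2.22, 2.79, 3.14, 3.14, 3.14].

## Interface

Orientations are given as [roll, pitch, yaw] about the fixed x, y, z axes, in that order (R = Rz(yaw) Ry(pitch) Rx(roll)).
In Python, from cell import env, read_camera, search_frame, cut_out gives the robot as it stands. The module is installed in compiled form; this text tells all that it offers.
- The arm moves only by the tool move_arm, never from a script. Its argument "commands" is a list of rows, each a list of 3 entries, a list of its own where there are three numbers: the shift along the world's x, y, z normalised to -1 to 1, where 1 is 0.03 m, then the turn about the world's z normalised to -1 to 1, where 1 is 0.08 rad, then the opening, from -1 (shut) to 1 (fully open), so that 0 is half open. A call has 1 to 20 rows; each row shifts and turns the commanded pose from where the row before left it; what a row does not reach is not made up. A row lasts 1/12 s, in which the tool goes at most 41.7 mm and 7.16 degrees, less where a joint would pass 70% of its speed; a pose out of reach is approached as far as the arm can. A call with a number of a shift or a turn outside -1 to 1 is refused whole. A call with a gripper value outside its range is refused whole. The fingers move at their own pace and stop on an object; the grip force is fixed at half the most. Time passes only in rows, so rows that do not move let the fingers close. It gives the time, the measured TCP pose, the force, the opening and the grip force at its end, in the units of the state.
- env.state(): the state, without advancing time (a new reading comes with each control period).
- read_camera(name): name is "scene" or "top" or "wrist"; returns a dict with "image" (384x512x3 uint8, red, green, blue), "fx", "fy", "cx", "cy" (pixels), "D" ([k1, k2, p1, p2, k3] as OpenCV has them; the pictures are not rectified), "rvec" (rotation vector, rad) and "tvec" (3), from world to camera coordinates, as OpenCV has them. Camera axes: x right, y down, z forward; pixel columns grow to the right and rows downward; lengths in mm; the calibration is good to about 2 mm. A picture is of the moment at which its call begins. There is no depth.
- env.job_done(): hands the job in; it is judged then, once.
Trained networks look in a picture, given as the dict that the camera call returned (one of the last four; its "shot" number tells which), for a name from the list of things; names that differ only in an ending like _2 or _b are one class to them, and where a whole thing is asked for, a point or a joint stands for the part that bears it (a point fixed in the world has none). Each returns a list of dicts, best first, with "confidence" (0 to 1); they miss things now and then, are a little off and sometimes report something else, mostly with a low value. They report only what shows in the picture. A call takes as long as a camera call.
- search_frame(thing, picture): "at" ([column, row] in pixels, amid what is visible of it).
- cut_out(thing, picture): "region" (384x512 bool, what is visible of it) and "at" ([column, row] in pixels, amid what is visible of it).
The state is a dict: "t": time; "joints": joint angles; "qvel": joint speeds; "tau": joint torques, N m; "eef_pos": TCP position; "tcp_rot": TCP orientation; "ft_force": force on the tool from outside, world axes, zero at the start; "moment": the same for the moment, N m; "opening": opening from 0.0 (shut) to 1.0 (fully open); "grip_force": force on a finger pad.
Only numpy, scipy, OpenCV 4.12 (cv2) and the standard library are available. Lean on these libraries where they do the work, as an engineer would, in place of code of your own. Each camera call takes 0.05 s, during which the arm holds its last target. There are 200 camera calls.

## Working session

There is one attempt and no reset: what is moved stays moved. The work goes in short steps, Python scripts to look and compute and a tool call to move; the robot and the scene stay as the last step left them, time stands still between calls to the robot, and variables do not carry over. Pictures are saved under pics/ and viewed, at most 10 in all, crops included, and the job is handed in when it is done.

Besides the shell and the picture viewer there is one more tool, called after ">>>" by a JSON object that holds its "fn" and its "kwargs", one argument or row to a line. move_arm: Moves the arm, as the interface text tells. Its arguments: {"type":"object","properties":{"commands":{"type":"array","items":{"type":"array"}}},"required":["commands"]}

```bash
mkdir -p pics
cat > h.py <<'E'
import numpy as np,cv2
from cell import env, read_camera, search_frame, cut_out
def ray(c,px):
    K=np.array([[c['fx'],0,c['cx']],[0,c['fy'],c['cy']],[0,0,1]],float)
    u=cv2.undistortPoints(np.array([[px]],float),K,np.array(c['D'],float))[0,0]
    R=cv2.Rodrigues(np.array(c['rvec'],float))[0];t=np.array(c['tvec'],float).ravel()
    return -R.T@t, R.T@np.array([u[0],u[1],1])
def atz(c,px,z):
    o,d=ray(c,px);return (o+d*(z-o[2])/d[2]).round(1)
def proj(c,p):
    K=np.array([[c['fx'],0,c['cx']],[0,c['fy'],c['cy']],[0,0,1]],float)
    return cv2.projectPoints(np.array(p,float).reshape(-1,1,3),np.array(c['rvec'],float),np.array(c['tvec'],float),K,np.array(c['D'],float))[0][:,0]
def tri(cs,pxs):
    A=np.zeros((3,3));b=np.zeros(3)
    for c,p in zip(cs,pxs):
        o,d=ray(c,p);d=d/np.linalg.norm(d);M=np.eye(3)-np.outer(d,d);A+=M;b+=M@o
    return np.linalg.solve(A,b).round(1)
def save(c,n): cv2.imwrite('pics/'+n,cv2.cvtColor(c['image'],cv2.COLOR_RGB2BGR))
E
python3 - <<'E'
from h import *
s=env.state();print(s)
for n in['top','scene']:
    c=read_camera(n);save(c,n+'0.png')
    for th in['shaker','plate_centre','head','head_grip','socket','latch_pad','amber_bottle','red_jar','beaker']:
        try:r=search_frame(th,c)
        except Exception as e: print(th,e);continue
        print(n,th,[(np.round(q['at'],1).tolist(),round(q['confidence'],2)) for q in r[:2]])
    print(n,ray(c,[256,192]))
E
```

```text
{'t': 0.0, 'joints': array([ 1.19641912e+00,  4.91571857e-01,  1.55945512e+00, -1.09193638e-05,
        1.09167159e+00, -1.05606142e-01]), 'qvel': array([-8.38121372e-04, -2.33889814e-04, -2.04184866e-03, -3.49673178e-04,
       -8.48313177e-04,  6.83548245e-05]), 'tau': array([ 9.86515734e-04, -6.12662172e+01, -2.58172148e+01,  6.91771950e-02,
        4.83600434e-02, -9.50263347e-05]), 'eef_pos': array([165.93829446, 602.5379609 , 404.15203312]), 'tcp_rot': array([-3.14049189e+00, -1.06943414e-04,  2.87282657e+00]), 'ft_force': array([0.51945524, 0.36569506, 0.37709793]), 'moment': array([-0.00653067,  0.00862933,  0.01988666]), 'grip_force': 0.0, 'opening': 1.0035530000766808}
top shaker [([332.3, 238.8], 0.71)]
top plate_centre [([177.6, 209.1], 0.69), ([331.7, 238.1], 0.59)]
top head [([178.5, 207.4], 0.84)]
top head_grip [([177.1, 210.1], 0.78)]
top socket [([178.6, 206.4], 0.79)]
top latch_pad [([174.0, 234.3], 0.67)]
top amber_bottle [([402.1, 180.5], 0.75), ([166.2, 230.5], 0.34)]
top red_jar [([257.5, 137.9], 0.69)]
top beaker [([74.8, 187.2], 0.81)]
top (array([ 411.83659082,  -15.18136181, 1151.4247747 ]), array([ 0.15568631, -0.00463156, -0.98779789]))
scene shaker [([188.3, 173.3], 0.81)]
scene plate_centre [([189.3, 172.4], 0.79)]
scene head [([326.8, 196.4], 0.62)]
scene head_grip [([322.6, 198.5], 0.9), ([190.0, 171.7], 0.18)]
scene socket [([326.6, 196.4], 0.78)]
scene latch_pad [([331.4, 168.6], 0.46)]
scene amber_bottle [([109.7, 198.7], 0.85)]
scene red_jar [([327.3, 195.6], 0.69), ([244.4, 254.1], 0.61)]
scene beaker [([417.8, 204.4], 0.93)]
scene (array([1114.26201297,   13.20869603,  809.89844001]), array([-0.58535844, -0.0219825 , -0.81060162]))
```

View pics/top0.png

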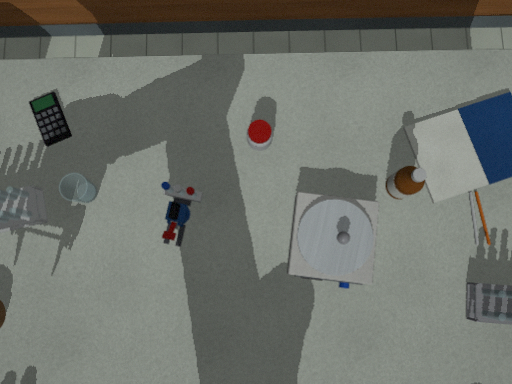

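View pics/scene0.png

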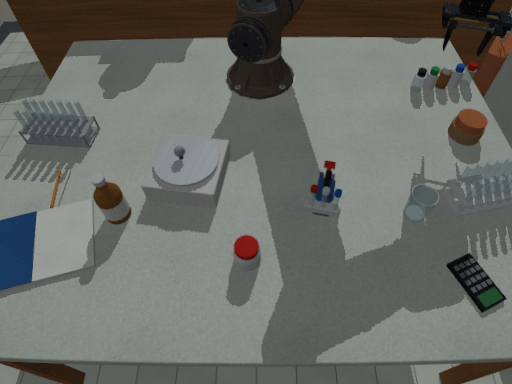

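The top view shows the head at about (178,210), with its red lever at the bottom, so toward the robot (-x). The shaker plate is at (336,239) with the ball at (343,238), and the knob at (344,284) is on the -x side. The scene view shows the ball at (180,152) and the tab at about (327,185). Next I'll take enlarged crops for precise measurement.

Run:
```python
from h import *
T=read_camera('top');S=read_camera('scene')
def crop(c,x0,y0,w,h,k): return cv2.resize(c['image'][y0:y0+h,x0:x0+w],None,fx=k,fy=k,interpolation=cv2.INTER_CUBIC)
a=np.hstack([crop(T,150,175,65,75,4),crop(T,285,180,100,75,4)]) 
b=np.hstack([crop(S,295,150,65,75,4),crop(S,140,130,100,75,4)])
m=np.vstack([a,b]);cv2.imwrite('pics/crops.png',cv2.cvtColor(m,cv2.COLOR_RGB2BGR))
for th in['head','shaker','plate_centre','head_grip','latch_pad']:
  for n,c in(('T',T),('S',S)):
    r=cut_out(th,c)
    for q in r[:1]:
        ys,xs=np.nonzero(q['region']);print(th,n,np.round(q['at'],1),round(q['confidence'],2),xs.min(),xs.max(),ys.min(),ys.max(),len(xs),cv2.minAreaRect(np.c_[xs,ys].astype(np.float32)))
# plate prediction
pc=atz(T,[335.5,239],80);print('plate',pc,atz(S,[187,160],80))
for n,c in(('T',T),('S',S)):
    th=np.linspace(0,2*np.pi,8,endpoint=False);print(n,proj(c,np.c_[pc[0]+90*np.cos(th),pc[1]+90*np.sin(th),0*th+80]).round(1).tolist())
print('ball tri',tri([T,S],[[343.5,238],[180,152]]),'at z106',atz(T,[343.5,238],106),atz(S,[180,152],106))
print('tab',tri([T,S],[[177,209],[327,184]]))
```

```text
head T [178.1 210.3] 0.69 162 202 182 245 1367 ((176.27685546875, 214.846435546875), (42.16271209716797, 59.54899978637695), 13.495734214782715)
head S [327.2 195. ] 0.66 303 340 162 215 1202 ((327.35003662109375, 189.4499969482422), (35.73373031616211, 53.75871658325195), 18.43494987487793)
shaker T [331.5 241.3] 0.7 287 378 192 288 7268 ((333.170654296875, 241.0494842529297), (86.3456802368164, 91.19458770751953), 6.709836959838867)
shaker S [188.2 172. ] 0.89 142 231 134 208 5275 ((186.46241760253906, 169.75369262695312), (83.78919982910156, 72.43167114257812), 8.426968574523926)
plate_centre T [330.7 239.9] 0.7 287 378 192 288 7304 ((332.6585693359375, 240.5731658935547), (86.46790313720703, 91.98946380615234), 6.340191841125488)
plate_centre S [190.6 173.8] 0.57 141 230 134 208 5206 ((185.73846435546875, 169.59231567382812), (84.96378326416016, 69.9555892944336), 7.125016689300537)
head_grip T [174.4 209. ] 0.62 162 202 182 246 1384 ((176.70242309570312, 214.72195434570312), (42.04550552368164, 60.62375259399414), 12.094758033752441)
head_grip S [323.3 199.4] 0.64 303 341 161 216 1294 ((322.7412414550781, 188.14007568359375), (37.30221939086914, 55.32954025268555), 3.5763344764709473)
latch_pad T [170.9 233.7] 0.56 163 177 221 239 164 ((170.26470947265625, 229.94119262695312), (12.126781463623047, 18.675243377685547), 14.03624439239502)
plate [ 464.8 -204.4   80. ] [ 478.7 -195.9   80. ]
T [[333.6, 201.1], [307.4, 212.7], [297.2, 239.9], [309.5, 267.1], [337.4, 277.9], [364.1, 265.8], [373.7, 238.1], [361.0, 211.5]]
S [[180.1, 182.2], [205.4, 174.1], [217.2, 156.0], [209.6, 139.3], [188.6, 132.9], [165.4, 139.7], [152.2, 156.4], [157.6, 174.4]]
ball tri [ 465.4 -216.7   98. ] at z106 [ 465.4 -218.3  106. ] [ 472.9 -210.9  106. ]
tab [547.  176.3  59. ]
```

View pics/crops.png

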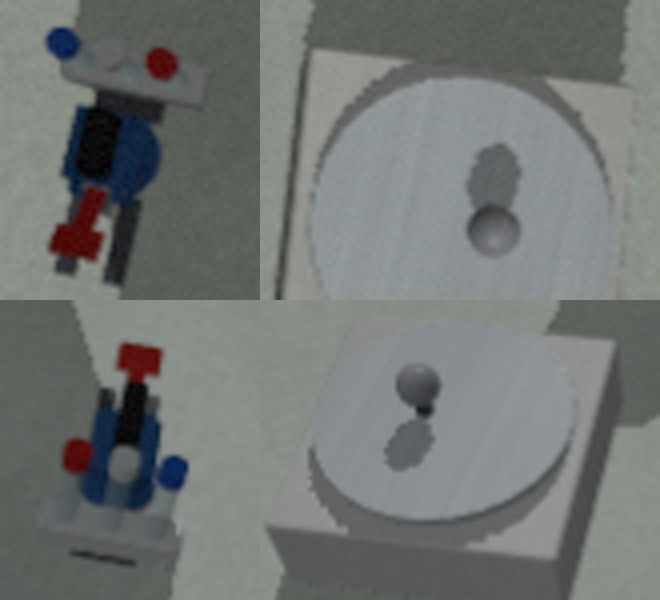

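The crop pins these down in top-image pixels: tab top corners near (171,202), (180.5,203), (178,220) and (169,219.5), ball at (343.5,237.8), plate rim spanning columns 297.5–373.3 with its top at row 199.3. In the scene image the ball is at (179.5,151.3).

Run:
```python
from h import *
from scipy.optimize import least_squares
T=read_camera('top');S=read_camera('scene')
tc=lambda x,y:(x/4+150,y/4+175)
c=[atz(T,tc(*p),90.5) for p in[(85,107),(122,112),(112,180),(76,178)]]
print('tab',c,np.mean(c,0))
d=(c[0]+c[1]-c[2]-c[3]);print('yaw tab',np.degrees(np.arctan2(d[1],d[0])), 'scene tab top',atz(S,((130/4+295),(84/4+150)),90.5))
a,b=atz(T,tc(62,57),60),atz(T,tc(205,80),60);print('block yaw',np.degrees(np.arctan2(-(a-b)[0],(a-b)[1])))
s2=lambda x,y:((x-260)/4+285,y/4+180)
A,B,C=atz(T,s2(315,50),66),atz(T,s2(632,85),66),atz(T,(289,275),66)
print('housing',A,B,C,np.degrees(np.arctan2(-(A-B)[0],(A-B)[1])),np.degrees(np.arctan2((A-C)[1],(A-C)[0])),np.linalg.norm(A-B),np.linalg.norm(A-C))
th=np.linspace(0,2*np.pi,180)
def f(p,c):
    q=proj(c,np.c_[p[0]+90*np.cos(th),p[1]+90*np.sin(th),0*th+80]);return q
rT=least_squares(lambda p:[f(p,T)[:,0].min()-297.5,f(p,T)[:,0].max()-373.25,f(p,T)[:,1].min()-199.25],[465,-204]).x
rS=least_squares(lambda p:[f(p,S)[:,0].min()-153.25,f(p,S)[:,0].max()-218.75,f(p,S)[:,1].min()-135.5,f(p,S)[:,1].max()-185],[465,-204]).x
print('plate',rT,rS,'ball',atz(T,(343.5,237.75),106),atz(S,(179.5,151.25),106))
print('beaker',atz(T,(77,187),45),'jar',atz(T,(259,132),75),'bottle',atz(T,(418,175),160))
```

```text
tab [array([560.2, 180. ,  90.5]), array([556.8, 158.2,  90.5]), array([516.8, 163.9,  90.5]), array([518.4, 185. ,  90.5])] [538.05  171.775  90.5  ]
yaw tab -7.452368015003211 scene tab top [528.  179.7  90.5]
block yaw -10.48440200357814
housing [ 579.4 -123.5   66. ] [ 553.8 -313.9   66. ] [383.7 -93.4  66. ] -7.657709693713886 -8.743962217265306 192.11329990398892 198.00126262223682
plate [ 469.13916094 -204.33554162] [ 474.49665814 -198.90411071] ball [ 466.  -218.3  106. ] [ 470.2 -212.6  106. ]
beaker [608.6 422.3  45. ] jar [730.  -30.9  75. ] bottle [ 598.4 -381.   160. ]
```

>>> {"fn": "move_arm", "kwargs": {
  "commands": [
    [[0.6,-0.7,0],0.07,1],
    [[0.6,-0.7,0],0.07,1],
    [[0.6,-0.7,0],0.07,1],
    [[0.6,-0.7,0],0.07,1],
    [[0.6,-0.7,0],0.07,1],
    [[0.6,-0.7,0],0.07,1],
    [[0.6,-0.7,0],0.07,1],
    [[0.6,-0.7,0],0.07,1],
    [[0.6,-0.7,0],0.07,1],
    [[0.6,-0.7,0],0.07,1],
    [[0.6,-0.7,0],0.07,1],
    [[0.6,-0.7,0],0.07,1],
    [[0.6,-0.7,0],0.07,1],
    [[0.6,-0.7,0],0.07,1],
    [[0.6,-0.7,0],0.07,1],
    [[0.6,-0.7,0],0.07,1],
    [[0.6,-0.7,0],0.07,1],
    [[0.6,-0.7,0],0.07,1],
    [[0.6,-0.7,0],0.07,1],
    [[0.6,-0.7,0],0.07,1]
  ]
}}

```text
t: 3.37
eef_pos: [526.7, 181.4, 404.9]
tcp_rot: [3.141, 0.0, 2.985]
ft_force: [-0.2, 0.4, -0.4]
opening: 1.004
grip_force: 0.0
```

Run:
```python
from h import *
W=read_camera('wrist');s=env.state();print(s['t'],s['eef_pos'],s['tcp_rot'],s['ft_force'])
img=cv2.resize(W['image'],None,fx=1.5,fy=1.5,interpolation=cv2.INTER_CUBIC);cv2.imwrite('pics/w1.png',cv2.cvtColor(img,cv2.COLOR_RGB2BGR))
print('tab top predicted',proj(W,[[537,173,90.5]]),ray(W,[256,192]))
```

```text
3.4167 [529.27680499 178.69819767 404.77643098] [-3.14119391e+00  1.78779231e-03  2.98383705e+00] [ 0.96092215 -1.92678576 -0.52957425]
tab top predicted [[248.91121253 204.31465524]] (array([444.93056668, 194.19833331, 385.24319716]), array([ 0.26569222, -0.04178433, -0.9634279 ]))
```

View pics/w1.png

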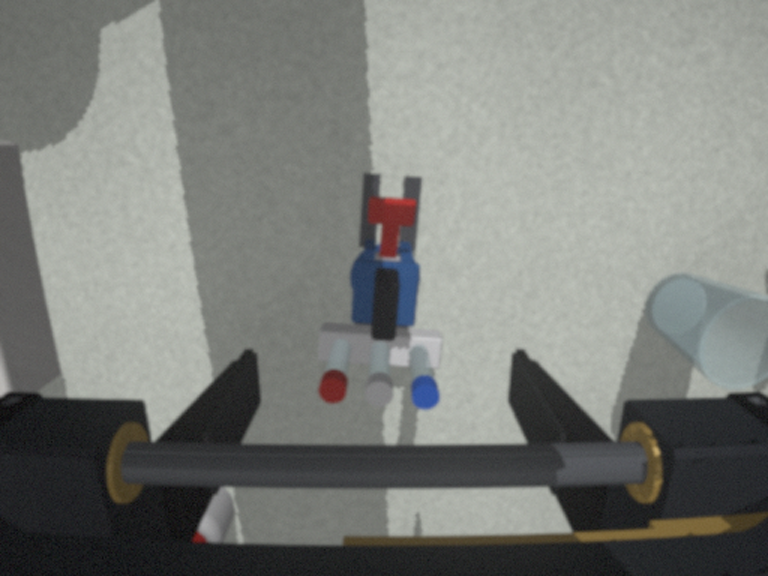

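The wrist view shows the tab from (386,268) to (383,338) in the 1.5x picture, the lever pad at (393,211), skid ends at (371,176) and (412,178), and block edge corners at (320,325) and (441,332).

Run:
```python
from h import *
W=read_camera('wrist');s=env.state();print(s['eef_pos'],s['tcp_rot'])
g=lambda x,y,z:atz(W,(x/1.5,y/1.5),z)
far=g(383.5,338,90.5);near=g(386,268,50.5);pad=g(393,211,68);sk=g(391.5,177,5)
print(far,near,pad,sk,'pred centre mid',(far+near)/2)
d=far-near;print(np.degrees(np.arctan2(d[1],d[0])))
d=far-pad;print(np.degrees(np.arctan2(d[1],d[0])),np.linalg.norm(d[:2]))
a,b=g(320,325,50),g(441,332,50);print(a,b,np.degrees(np.arctan2((b-a)[1],(b-a)[0]))-90,np.linalg.norm(a-b))
print([np.round(g(x,338,90.5),1) for x in(372,397)])
for yaw in(-8,-10):
  for cx,cy in((537,174),(534,177)):
    y=np.radians(yaw);R=np.array([[np.cos(y),-np.sin(y)],[np.sin(y),np.cos(y)]])
    P=[(20,0,90.5),(-20,0,50.5),(-58,0,68),(-80,0,5)]
    print(yaw,cx,cy,(1.5*proj(W,[np.r_[R@p[:2]+[cx,cy],p[2]] for p in P])).round().tolist())
```

```text
[527.88485978 180.19661033 404.63167196] [-3.14152471e+00  8.49890661e-04  2.98197414e+00]
[561.8 173.   90.5] [526.3 180.4  50.5] [486.1 191.1  68. ] [468.4 193.8   5. ] pred centre mid [544.05 176.7   70.5 ]
-11.774733901567496
-13.44705865097213 77.83379728626883
[560.5 126.9  50. ] [579.4 212.2  50. ] -12.493242363307786 87.36875871843434
[array([560.6, 165.8,  90.5]), array([563.1, 181.5,  90.5])]
-8 537 174 [[379.0, 331.0], [379.0, 256.0], [377.0, 203.0], [378.0, 164.0]]
-8 534 177 [[383.0, 326.0], [382.0, 251.0], [381.0, 198.0], [381.0, 160.0]]
-10 537 174 [[378.0, 331.0], [380.0, 256.0], [380.0, 203.0], [382.0, 164.0]]
-10 534 177 [[382.0, 326.0], [383.0, 251.0], [384.0, 198.0], [385.0, 160.0]]
```

>>> {"fn": "move_arm", "kwargs": {
  "commands": [
    [[0.25,-0.1,0],-0.3,1],
    [[0.2,-0.1,0],-0.2,1],
    [[0,0,-0.8],0,1],
    [[0,0,-0.8],0,1],
    [[0,0,-0.8],0,1],
    [[0,0,-0.8],0,1],
    [[0,0,-0.8],0,1],
    [[0,0,-0.8],0,1],
    [[0,0,-0.4],0,1],
    [[0,0,0],0,1],
    [[0,0,0],0,1]
  ]
}}

```text
t: 4.38
eef_pos: [539.6, 177.2, 248.6]
tcp_rot: [-3.141, -0.001, 2.945]
ft_force: [-0.0, -0.7, 1.2]
opening: 0.997
grip_force: 0.0
```

Run:
```python
from h import *
W=read_camera('wrist');s=env.state();print(s['t'],s['eef_pos'],s['tcp_rot'],s['ft_force'])
img=cv2.resize(W['image'],None,fx=1.5,fy=1.5,interpolation=cv2.INTER_CUBIC);cv2.imwrite('pics/w2.png',cv2.cvtColor(img,cv2.COLOR_RGB2BGR))
g=s['eef_pos']-[0,0,171];print(proj(W,[g,[g[0],g[1],90.5]])*1.5)
```

```text
4.4333 [539.68007124 177.06843184 249.39180144] [3.14122850e+00 6.11859814e-04 2.94501096e+00] [0.21609108 0.30547125 0.04755129]
[[384.17666223 404.19136334]
 [384.1742889  422.81008475]]
```

View pics/w2.png

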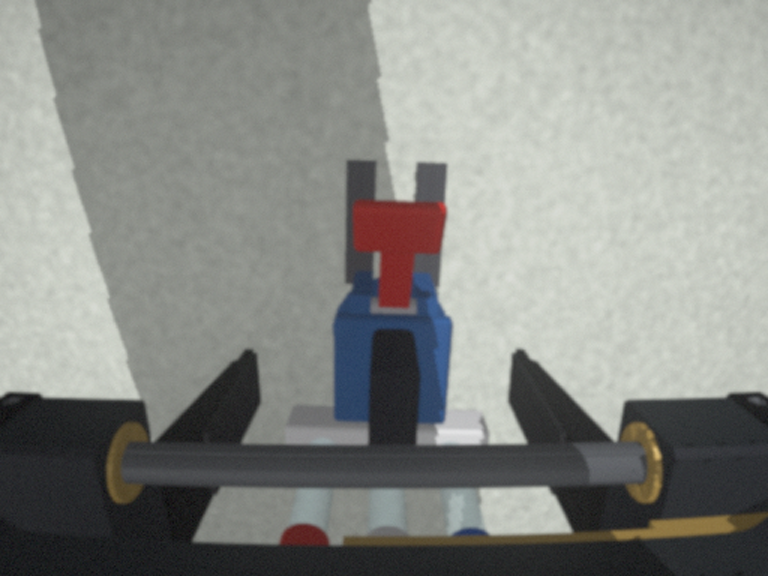

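The wrist view shows the tab between the fingers, with its near bottom edge at (394,331), skid ends at (362,161) and (432,163), and the lever pad's near edge at (399,203).

Run:
```python
from h import *
W=read_camera('wrist');s=env.state();e=s['eef_pos'];y=s['tcp_rot'][2]-np.pi;print(e)
R=np.array([[np.cos(y),-np.sin(y)],[np.sin(y),np.cos(y)]])
def loc(px,py,z): 
    p=atz(W,(px/1.5,py/1.5),z);return (R.T@(p[:2]-e[:2])).round(1)
for n,a in dict(tabnear50=(394,331,50.5),tabnear90=(394,331,90.5),sk1z12=(362,161,12),sk2=(432,163,12),sk1z5=(362,161,5),padL=(353,202,72),padR=(445,204,72),whiteL=(290,407,100),whiteR=(485,412,50)).items(): print(n,loc(*a))
P=[(-20,0,50.5),(-20,0,90.5),(-80,0,10),(-80,0,0),(-58,0,68)]
print((proj(W,[np.r_[R@p[:2]+e[:2],p[2]] for p in P])*1.5).round())
```

```text
[539.70792263 176.98533128 249.79067088]
tabnear50 [-15.6   3.9]
tabnear90 [-30.6   3. ]
sk1z12 [-78.2  -9.3]
sk2 [-77.4  20.5]
sk1z5 [-78.   -9.6]
padL [-66.9  -9.7]
padR [-66.2  19.2]
whiteL [-10.1 -27.7]
whiteR [20.3 41.6]
[[384. 320.]
 [384. 363.]
 [384. 156.]
 [384. 156.]
 [384. 228.]]
```

>>> {"fn": "move_arm", "kwargs": {
  "commands": [
    [[0.12,0.1,-0.1],-0.2,1],
    [[0,0,0],0,1],
    [[0,0,0],0,-1],
    [[0,0,0],0,-1],
    [[0,0,0],0,-1],
    [[0,0,0],0,-1],
    [[0,0,0],0,-1],
    [[0,0,0],0,-1],
    [[0,0,0],0,-1],
    [[0,0,0],0,-1],
    [[0,0,0],0,-1],
    [[0,0,0],0,-1]
  ]
}}

```text
t: 5.48
eef_pos: [543.1, 179.6, 245.7]
tcp_rot: [3.141, 0.0, 2.929]
ft_force: [0.3, -0.0, -0.1]
opening: 0.355
grip_force: 0.0
```

>>> {"fn": "move_arm", "kwargs": {
  "commands": [
    [[0,0,0],0,-1],
    [[0,0,0],0,-1],
    [[0,0,0],0,-1],
    [[0,0,0],0,-1],
    [[0,0,0],0,-1],
    [[0,0,0],0,-1]
  ]
}}

```text
t: 5.98
eef_pos: [543.0, 179.5, 245.7]
tcp_rot: [-3.142, -0.0, 2.929]
ft_force: [-0.9, 0.4, -0.7]
opening: 0.168
grip_force: 30.0
```

>>> {"fn": "move_arm", "kwargs": {
  "commands": [
    [[0,0,0.2],0,-1],
    [[0,0,0.5],0,-1],
    [[0,0,0.7],0,-1],
    [[0,0,0.8],0,-1],
    [[0,0,0.8],0,-1],
    [[0,0,0.8],0,-1],
    [[0,0,0.8],0,-1],
    [[0,0,0.5],0,-1],
    [[0,0,0],0,-1],
    [[0,0,0],0,-1]
  ]
}}

```text
t: 6.82
eef_pos: [542.7, 179.5, 398.7]
tcp_rot: [3.141, 0.0, 2.929]
ft_force: [-0.7, -0.3, -6.5]
opening: 0.169
grip_force: 30.0
```

>>> {"fn": "move_arm", "kwargs": {
  "commands": [
    [[-0.06,-0.3,0],0.05,-1],
    [[-0.13,-0.6,0],0.05,-1],
    [[-0.13,-0.7,0],0.05,-1],
    [[-0.13,-0.7,0],0.05,-1],
    [[-0.13,-0.7,0],0.05,-1],
    [[-0.13,-0.7,0],0.05,-1],
    [[-0.13,-0.7,0],0.05,-1],
    [[-0.13,-0.7,0],0.05,-1],
    [[-0.13,-0.7,0],0.05,-1],
    [[-0.13,-0.7,0],0.05,-1],
    [[-0.13,-0.7,0],0.05,-1],
    [[-0.13,-0.7,0],0.05,-1],
    [[-0.13,-0.7,0],0.05,-1],
    [[-0.13,-0.7,0],0.05,-1],
    [[-0.13,-0.7,0],0.05,-1],
    [[-0.13,-0.7,0],0.05,-1],
    [[-0.13,-0.7,0],0.05,-1],
    [[-0.13,-0.7,0],0.03,-1],
    [[-0.13,-0.7,0],0,-1],
    [[-0.13,-0.6,0],0,-1]
  ]
}}

```text
t: 8.48
eef_pos: [466.3, -224.0, 397.2]
tcp_rot: [3.141, -0.003, 2.999]
ft_force: [0.1, -0.8, -5.8]
opening: 0.169
grip_force: 30.0
```

Run:
```python
from h import *
T=read_camera('top');W=read_camera('wrist');S=read_camera('scene');s=env.state();print(s['t'],s['eef_pos'],s['tcp_rot'],s['ft_force'],s['moment'],s['opening'],s['grip_force'])
img=np.vstack([cv2.resize(W['image'][:260],(512,260)),np.hstack([cv2.resize(T['image'][180:300,270:398],(256,240),interpolation=cv2.INTER_CUBIC),cv2.resize(S['image'][90:210,110:238],(256,240),interpolation=cv2.INTER_CUBIC)])])
cv2.imwrite('pics/w3.png',cv2.cvtColor(img,cv2.COLOR_RGB2BGR))
```

```text
8.6333 [ 466.4085263  -223.59471801  397.28652293] [ 3.14040489e+00 -2.55129002e-03  2.99712947e+00] [-1.06928921  0.53880557 -6.33146345] [ 0.02768963  0.06676561 -0.03127661] 0.16620391062300952 29.987170100212097
```

View pics/w3.png

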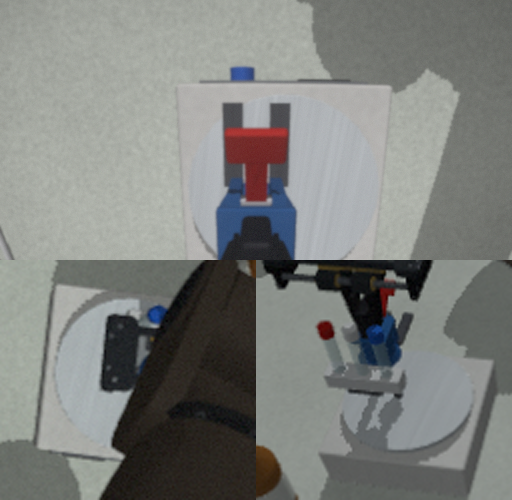

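The wrist view shows the housing's front corners at (178,86) and (391,86), so it is square to the head. The plate rim spans columns 190–386 with its top at row 94, and the ball is hidden under the head.

Run:
```python
from h import *
from scipy.optimize import least_squares
W=read_camera('wrist');s=env.state();e=s['eef_pos'];print(e,np.degrees(s['tcp_rot'][2]-np.pi))
A,B=atz(W,(178,86),66),atz(W,(391,86),66);d=A-B;print(A,B,np.linalg.norm(d),np.degrees(np.arctan2(d[1],d[0]))+90)
# edges in image: left col ~190 at widest, right 386, top row 94
th=np.linspace(0,2*np.pi,180)
f=lambda p:proj(W,np.c_[p[0]+90*np.cos(th),p[1]+90*np.sin(th),0*th+80])
r=least_squares(lambda p:[f(p)[:,0].min()-190,f(p)[:,0].max()-386,f(p)[:,1].min()-94],[470,-204]);print('plate',r.x,r.fun)
n=np.array([-(d[1]),d[0]])/np.linalg.norm(d[:2]); m=((A+B)/2)[:2]
print('centre from housing',m+100*n,m-100*n)
```

```text
[ 466.60870694 -222.81199262  397.48398201] -8.229509301386933
[ 360.8 -279.4   66. ] [387.7 -86.9  66. ] 194.37041956017893 -7.955013933835701
plate [ 471.76654641 -193.29431997] [ 2.46588379 -2.53111333 -0.35995738]
centre from housing [ 473.28770359 -196.98955442] [ 275.21229641 -169.31044558]
```

>>> {"fn": "move_arm", "kwargs": {
  "commands": [
    [[0.07,0.3,0],0,-1],
    [[0,0,-0.4],0,-1],
    [[0,0,-0.4],0,-1],
    [[0,0,-0.2],0,-1],
    [[0,0,0],0,-1],
    [[0,0,0],0,-1],
    [[0,0,0],0,-1]
  ]
}}

```text
t: 9.27
eef_pos: [469.5, -213.1, 369.2]
tcp_rot: [-3.141, 0.001, 3.0]
ft_force: [-0.0, 0.3, -5.5]
opening: 0.167
grip_force: 30.0
```

>>> {"fn": "move_arm", "kwargs": {
  "commands": [
    [[0,0,-0.1],0,-1],
    [[0,0,-0.1],0,-1],
    [[0,0,0],0,-1]
  ]
}}

```text
t: 9.52
eef_pos: [469.2, -213.4, 362.4]
tcp_rot: [3.141, -0.0, 2.999]
ft_force: [-1.4, 0.2, -5.6]
opening: 0.165
grip_force: 30.0
```

>>> {"fn": "move_arm", "kwargs": {
  "commands": [
    [[0,0,-0.1],0,-1],
    [[0,0,0],0,-1]
  ]
}}

```text
t: 9.68
eef_pos: [469.2, -213.5, 359.4]
tcp_rot: [3.141, -0.0, 2.999]
ft_force: [-1.1, 0.4, -6.6]
opening: 0.168
grip_force: 30.0
```

>>> {"fn": "move_arm", "kwargs": {
  "commands": [
    [[0,0,-0.1],0,-1],
    [[0,0,0],0,-1]
  ]
}}

```text
t: 9.85
eef_pos: [469.2, -213.4, 356.3]
tcp_rot: [3.141, -0.0, 2.999]
ft_force: [-1.1, 0.5, -6.3]
opening: 0.165
grip_force: 30.0
```

>>> {"fn": "move_arm", "kwargs": {
  "commands": [
    [[0,0,-0.07],0,-1],
    [[0,0,0],0,-1]
  ]
}}

```text
t: 10.02
eef_pos: [469.2, -213.4, 354.3]
tcp_rot: [3.141, -0.0, 2.999]
ft_force: [0.2, -0.0, -5.8]
opening: 0.167
grip_force: 30.0
```

>>> {"fn": "move_arm", "kwargs": {
  "commands": [
    [[0,0,-0.07],0,-1],
    [[0,0,0],0,-1]
  ]
}}

```text
t: 10.18
eef_pos: [469.2, -213.4, 352.3]
tcp_rot: [3.141, -0.0, 2.999]
ft_force: [-0.2, -0.1, -6.0]
opening: 0.167
grip_force: 30.0
```

>>> {"fn": "move_arm", "kwargs": {
  "commands": [
    [[0,0,-0.07],0,-1],
    [[0,0,0],0,-1]
  ]
}}

```text
t: 10.35
eef_pos: [469.2, -213.4, 350.2]
tcp_rot: [3.141, -0.0, 2.999]
ft_force: [-0.6, 0.1, -6.1]
opening: 0.171
grip_force: 30.0
```

>>> {"fn": "move_arm", "kwargs": {
  "commands": [
    [[0,0,-0.06],0,-1],
    [[0,0,0],0,-1]
  ]
}}

```text
t: 10.52
eef_pos: [469.2, -213.4, 348.4]
tcp_rot: [3.141, -0.0, 2.999]
ft_force: [0.9, 0.1, -5.3]
opening: 0.165
grip_force: 30.0
```

>>> {"fn": "move_arm", "kwargs": {
  "commands": [
    [[0,0,-0.06],0,-1],
    [[0,0,0],0,-1]
  ]
}}

```text
t: 10.68
eef_pos: [469.2, -213.4, 346.6]
tcp_rot: [3.141, -0.0, 2.999]
ft_force: [0.5, 0.5, -6.2]
opening: 0.165
grip_force: 30.0
```

>>> {"fn": "move_arm", "kwargs": {
  "commands": [
    [[0,0,-0.05],0,-1],
    [[0,0,0],0,-1]
  ]
}}

```text
t: 10.85
eef_pos: [469.2, -213.4, 345.2]
tcp_rot: [3.141, -0.0, 2.999]
ft_force: [-0.1, -0.8, -6.0]
opening: 0.17
grip_force: 30.0
```

>>> {"fn": "move_arm", "kwargs": {
  "commands": [
    [[0,0,-0.05],0,-1],
    [[0,0,0],0,-1]
  ]
}}

```text
t: 11.02
eef_pos: [469.2, -213.4, 343.6]
tcp_rot: [3.141, -0.0, 2.999]
ft_force: [0.1, 0.1, -5.9]
opening: 0.166
grip_force: 30.0
```

>>> {"fn": "move_arm", "kwargs": {
  "commands": [
    [[0,0,-0.04],0,-1],
    [[0,0,0],0,-1]
  ]
}}

```text
t: 11.18
eef_pos: [469.2, -213.4, 342.5]
tcp_rot: [3.141, -0.0, 2.999]
ft_force: [-0.6, 0.7, -5.9]
opening: 0.17
grip_force: 30.0
```

>>> {"fn": "move_arm", "kwargs": {
  "commands": [
    [[0,0,-0.04],0,-1],
    [[0,0,0],0,-1]
  ]
}}

```text
t: 11.35
eef_pos: [469.2, -213.4, 341.3]
tcp_rot: [3.141, -0.0, 2.999]
ft_force: [-0.7, 0.1, -5.6]
opening: 0.164
grip_force: 30.0
```

>>> {"fn": "move_arm", "kwargs": {
  "commands": [
    [[0,0,-0.04],0,-1],
    [[0,0,0],0,-1]
  ]
}}

```text
t: 11.52
eef_pos: [469.2, -213.4, 340.1]
tcp_rot: [3.141, -0.0, 2.999]
ft_force: [0.1, 0.2, -6.2]
opening: 0.168
grip_force: 30.0
```

>>> {"fn": "move_arm", "kwargs": {
  "commands": [
    [[0,0,-0.07],0,-1],
    [[0,0,0],0,-1],
    [[0,0,-0.07],0,-1],
    [[0,0,0],0,-1]
  ]
}}

```text
t: 11.85
eef_pos: [469.2, -213.4, 335.7]
tcp_rot: [3.141, -0.0, 2.999]
ft_force: [-0.0, -0.1, -7.3]
opening: 0.168
grip_force: 30.0
```

>>> {"fn": "move_arm", "kwargs": {
  "commands": [
    [[0,0,-0.07],0,-1],
    [[0,0,0],0,-1],
    [[0,0,-0.07],0,-1],
    [[0,0,0],0,-1]
  ]
}}

```text
t: 12.18
eef_pos: [469.2, -213.4, 331.5]
tcp_rot: [3.141, -0.0, 2.999]
ft_force: [-0.5, -0.2, -6.1]
opening: 0.17
grip_force: 30.0
```

>>> {"fn": "move_arm", "kwargs": {
  "commands": [
    [[0,0,-0.06],0,-1],
    [[0,0,0],0,-1],
    [[0,0,-0.06],0,-1],
    [[0,0,0],0,-1]
  ]
}}

```text
t: 12.52
eef_pos: [469.3, -213.5, 328.0]
tcp_rot: [3.141, -0.0, 2.999]
ft_force: [-0.1, -1.2, -7.0]
opening: 0.163
grip_force: 30.0
```

>>> {"fn": "move_arm", "kwargs": {
  "commands": [
    [[0,0,-0.04],0,-1],
    [[0,0,0],0,-1]
  ]
}}

```text
t: 12.68
eef_pos: [469.3, -213.4, 326.9]
tcp_rot: [3.141, -0.0, 2.999]
ft_force: [0.3, -1.4, -6.8]
opening: 0.168
grip_force: 30.0
```

>>> {"fn": "move_arm", "kwargs": {
  "commands": [
    [[0,0,-0.03],0,-1],
    [[0,0,0],0,-1]
  ]
}}

```text
t: 12.85
eef_pos: [469.2, -213.4, 326.1]
tcp_rot: [3.142, -0.0, 2.999]
ft_force: [0.0, -1.3, -6.5]
opening: 0.168
grip_force: 30.0
```

>>> {"fn": "move_arm", "kwargs": {
  "commands": [
    [[0,0,-0.02],0,-1],
    [[0,0,0],0,-1]
  ]
}}

```text
t: 13.02
eef_pos: [469.3, -213.5, 325.7]
tcp_rot: [-3.142, 0.0, 2.999]
ft_force: [0.1, -0.8, -3.8]
opening: 0.164
grip_force: 30.0
```

Contact shows at the expected height, and there's plenty of time, so I'll press lightly and check before letting go.

>>> {"fn": "move_arm", "kwargs": {
  "commands": [
    [[0,0,-0.015],0,-1],
    [[0,0,0],0,-1],
    [[0,0,0],0,-1]
  ]
}}

```text
t: 13.27
eef_pos: [469.2, -213.4, 325.7]
tcp_rot: [-3.141, 0.0, 2.999]
ft_force: [-3.3, 1.1, 6.6]
opening: 0.165
grip_force: 30.0
```

Run:
```python
from h import *
W=read_camera('wrist');T=read_camera('top');S=read_camera('scene');s=env.state();print(s['t'],s['eef_pos'],s['tcp_rot'],s['ft_force'],s['moment'])
img=np.vstack([cv2.resize(W['image'][:290],(512,290)),np.hstack([cv2.resize(T['image'][180:300,270:398],(256,240),interpolation=cv2.INTER_CUBIC),cv2.resize(S['image'][90:210,110:238],(256,240),interpolation=cv2.INTER_CUBIC)])])
cv2.imwrite('pics/w4.png',cv2.cvtColor(img,cv2.COLOR_RGB2BGR))
```

```text
13.4167 [ 469.21444918 -213.43054228  325.67522419] [-3.14142124e+00  5.51035856e-04  2.99920997e+00] [-3.25225454  0.49055122  5.52660661] [0.15400593 0.72897138 0.02763182]
```

View pics/w4.png

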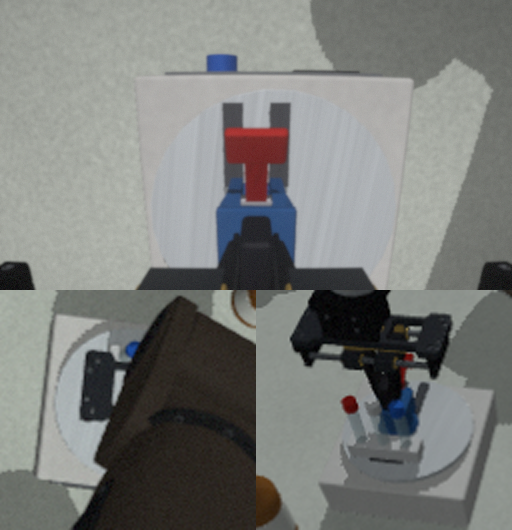

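>>> {"fn": "move_arm", "kwargs": {
  "commands": [
    [[0,0,0],0,0.2],
    [[0,0,0],0,0.2],
    [[0,0,0],0,0.2],
    [[0,0,0],0,0.2],
    [[0,0,0],0,0.2],
    [[0,0,0],0,0.2],
    [[0,0,0],0,0.2],
    [[0,0,0],0,0.2]
  ]
}}

```text
t: 14.08
eef_pos: [469.3, -213.4, 325.1]
tcp_rot: [3.142, 0.0, 2.999]
ft_force: [-0.1, -0.2, -1.0]
opening: 0.592
grip_force: 0.0
```

>>> {"fn": "move_arm", "kwargs": {
  "commands": [
    [[0,0,0.2],0,0.2],
    [[0,0,0.4],0,0.2],
    [[0,0,0.7],0,0.2],
    [[0,0,0.7],0,0.2],
    [[-0.4,0.06,0],0,-1],
    [[-0.6,0.08,0],0,-1],
    [[-0.6,0.09,0],0,-1],
    [[-0.58,0.08,0],0,-1],
    [[0,0,0],0,-1],
    [[0,0,0],0,-1],
    [[0,0,0],0,-1],
    [[0,0,0],0,-1],
    [[0,0,0],0,-1],
    [[0,0,0],0,-1],
    [[0,0,0],0,-1],
    [[0,0,0],0,-1]
  ]
}}

```text
t: 15.42
eef_pos: [404.0, -204.1, 385.0]
tcp_rot: [3.141, -0.0, 2.999]
ft_force: [0.0, -0.9, 0.4]
opening: 0.006
grip_force: 0.0
```

Run:
```python
from h import *
W=read_camera('wrist');T=read_camera('top');s=env.state();e=s['eef_pos'];print(s['t'],e,s['tcp_rot'],s['ft_force'],s['opening'])
img=np.hstack([W['image'],cv2.resize(T['image'][190:286,270:334],(256,384),interpolation=cv2.INTER_CUBIC)])
cv2.imwrite('pics/w5.png',cv2.cvtColor(img,cv2.COLOR_RGB2BGR))
print(proj(W,[e-[0,0,190]]))
```

```text
15.5167 [ 403.93415756 -204.13553526  385.06602719] [ 3.14143634e+00 -9.16517902e-05  2.99924121e+00] [-0.04215926 -0.21913582 -0.15473929] 0.006161524807579165
[[256.0326533  251.87190177]]
```

View pics/w5.png

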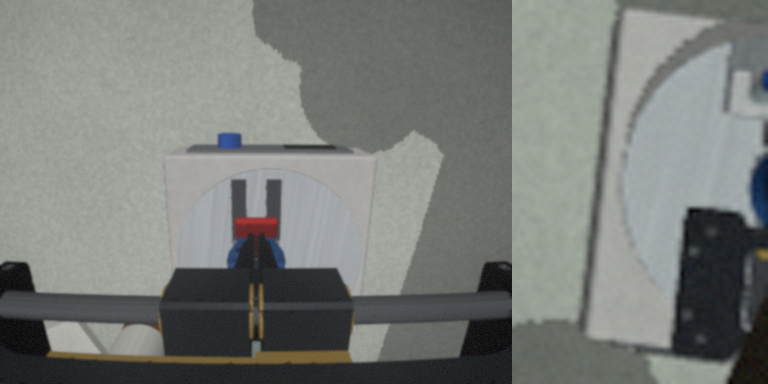

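The closed fingers at (257,235) line up over the red pad at (257,228), and the head stands square and undisturbed. Now I'll go down onto the pad.

>>> {"fn": "move_arm", "kwargs": {
  "commands": [
    [[0,0,-0.4],0,-1],
    [[0,0,-0.5],0,-1],
    [[0,0,-0.25],0,-1],
    [[0,0,0],0,-1]
  ]
}}

```text
t: 15.85
eef_pos: [403.7, -204.1, 349.4]
tcp_rot: [3.14, -0.002, 2.999]
ft_force: [0.6, -0.1, 0.4]
opening: 0.005
grip_force: 0.0
```

>>> {"fn": "move_arm", "kwargs": {
  "commands": [
    [[0,0,-0.1],0,-1],
    [[0,0,-0.1],0,-1],
    [[0,0,0],0,-1]
  ]
}}

```text
t: 16.1
eef_pos: [403.9, -204.2, 344.6]
tcp_rot: [3.142, 0.0, 2.999]
ft_force: [-0.7, 0.4, 0.8]
opening: 0.005
grip_force: 0.0
```

>>> {"fn": "move_arm", "kwargs": {
  "commands": [
    [[0,0,-0.1],0,-1],
    [[0,0,-0.1],0,-1],
    [[0,0,0],0,-1]
  ]
}}

```text
t: 16.35
eef_pos: [403.3, -204.0, 338.6]
tcp_rot: [3.141, -0.002, 3.0]
ft_force: [-3.7, -0.5, 4.7]
opening: 0.007
grip_force: 2.4
```

>>> {"fn": "move_arm", "kwargs": {
  "commands": [
    [[0,0,-0.1],0,-1],
    [[0,0,-0.1],0,-1],
    [[0,0,0],0,-1]
  ]
}}

```text
t: 16.6
eef_pos: [403.4, -204.0, 332.6]
tcp_rot: [3.141, -0.001, 2.999]
ft_force: [-2.7, -0.4, 2.8]
opening: 0.005
grip_force: 1.6
```

>>> {"fn": "move_arm", "kwargs": {
  "commands": [
    [[0,0,-0.1],0,-1],
    [[0,0,-0.1],0,-1],
    [[0,0,0],0,-1]
  ]
}}

```text
t: 16.85
eef_pos: [403.6, -204.1, 326.5]
tcp_rot: [3.141, -0.001, 2.999]
ft_force: [-1.5, 0.0, 0.8]
opening: 0.004
grip_force: 1.0
```

>>> {"fn": "move_arm", "kwargs": {
  "commands": [
    [[0,0,-0.1],0,-1],
    [[0,0,-0.1],0,-1],
    [[0,0,0],0,-1]
  ]
}}

```text
t: 17.1
eef_pos: [403.8, -204.1, 320.4]
tcp_rot: [3.141, -0.0, 2.999]
ft_force: [-1.4, -0.5, 1.6]
opening: 0.007
grip_force: 0.6
```

>>> {"fn": "move_arm", "kwargs": {
  "commands": [
    [[0,0,-0.07],0,-1],
    [[0,0,0],0,-1]
  ]
}}

```text
t: 17.27
eef_pos: [403.9, -204.2, 318.4]
tcp_rot: [3.142, 0.0, 2.999]
ft_force: [-1.9, 0.5, 2.5]
opening: 0.009
grip_force: 1.0
```

>>> {"fn": "move_arm", "kwargs": {
  "commands": [
    [[0,0,-0.05],0,-1],
    [[0,0,0],0,-1]
  ]
}}

```text
t: 17.43
eef_pos: [403.9, -204.1, 316.9]
tcp_rot: [3.141, 0.0, 2.999]
ft_force: [-0.5, 0.1, 2.9]
opening: 0.003
grip_force: 1.1
```

>>> {"fn": "move_arm", "kwargs": {
  "commands": [
    [[0,0,-0.05],0,-1],
    [[0,0,0],0,-1]
  ]
}}

```text
t: 17.6
eef_pos: [403.8, -204.1, 315.3]
tcp_rot: [3.141, -0.0, 2.999]
ft_force: [-1.4, -1.1, 1.9]
opening: -0.0
grip_force: 1.0
```

>>> {"fn": "move_arm", "kwargs": {
  "commands": [
    [[0,0,-0.03],0,-1],
    [[0,0,0],0,-1]
  ]
}}

```text
t: 17.77
eef_pos: [403.8, -204.2, 314.5]
tcp_rot: [3.141, -0.0, 2.999]
ft_force: [-0.8, -0.1, 1.7]
opening: 0.004
grip_force: 0.7
```

>>> {"fn": "move_arm", "kwargs": {
  "commands": [
    [[0,0,-0.02],0,-1],
    [[0,0,0],0,-1]
  ]
}}

```text
t: 17.93
eef_pos: [403.8, -204.2, 314.2]
tcp_rot: [3.142, 0.0, 2.999]
ft_force: [-3.8, 0.2, 6.5]
opening: 0.005
grip_force: 2.9
```

>>> {"fn": "move_arm", "kwargs": {
  "commands": [
    [[0,0,-0.02],0,-1],
    [[0,0,0],0,-1]
  ]
}}

```text
t: 18.1
eef_pos: [403.8, -204.2, 313.9]
tcp_rot: [-3.141, 0.0, 2.999]
ft_force: [-5.6, 1.3, 12.7]
opening: 0.007
grip_force: 6.1
```

The force rises at the expected level height, so this is the stop. I'll add one small extra press, then retreat and check.

>>> {"fn": "move_arm", "kwargs": {
  "commands": [
    [[0,0,-0.01],0,-1],
    [[0,0,0],0,-1],
    [[0,0,0],0,-1]
  ]
}}

```text
t: 18.35
eef_pos: [403.8, -204.2, 313.9]
tcp_rot: [-3.141, 0.001, 2.999]
ft_force: [-6.3, 1.0, 16.6]
opening: 0.004
grip_force: 8.2
```

>>> {"fn": "move_arm", "kwargs": {
  "commands": [
    [[0,0,0.2],0,-1],
    [[0,0,0.5],0,-1],
    [[0,0,0.8],0,-1],
    [[0,0,0.8],0,-1],
    [[0,0,0.8],0,-1],
    [[-0.2,0.6,0.5],0,-1],
    [[0,0.8,0],0,-1],
    [[0,0.8,0],0,-1],
    [[0,0.8,0],0,-1],
    [[0,0.8,0],0,-1],
    [[0,0.8,0],0,-1],
    [[0,0.8,0],0,-1],
    [[0,0.8,0],0,-1],
    [[0,0.8,0],0,-1],
    [[0,0.5,0],0,-1],
    [[0,0,0],0,-1]
  ]
}}

```text
t: 19.68
eef_pos: [397.8, 22.8, 421.2]
tcp_rot: [3.141, 0.001, 3.001]
ft_force: [-0.3, -0.1, 0.6]
opening: 0.005
grip_force: 0.0
```

Run:
```python
from h import *
T=read_camera('top');S=read_camera('scene');s=env.state();print(s['t'],s['eef_pos'],s['ft_force'])
a=cv2.resize(T['image'][185:295,280:384],(416,440),interpolation=cv2.INTER_CUBIC);b=cv2.resize(S['image'][110:206,140:236],(384,384),interpolation=cv2.INTER_CUBIC)
b=cv2.copyMakeBorder(b,0,56,0,0,cv2.BORDER_CONSTANT)
cv2.imwrite('pics/w6.png',cv2.cvtColor(np.hstack([a,b]),cv2.COLOR_RGB2BGR))
y=-0.1426;R=np.array([[np.cos(y),-np.sin(y)],[np.sin(y),np.cos(y)]])
for n,c,o in(('T',T,(280,185)),('S',S,(140,110))):
    P=[np.r_[R@[x,0]+[469.3,-213.4],80+z] for x,z in((-68,44),(-58,68),(0,90.5))];print(n,((proj(c,P)-o)*4).round().tolist())
```

```text
19.7833 [397.96521367  21.07239417 421.18349696] [ 0.98027717 -1.19708725  0.21961897]
T [[240.0, 325.0], [250.0, 307.0], [268.0, 198.0]]
S [[180.0, 74.0], [169.0, 58.0], [138.0, 95.0]]
```

View pics/w6.png

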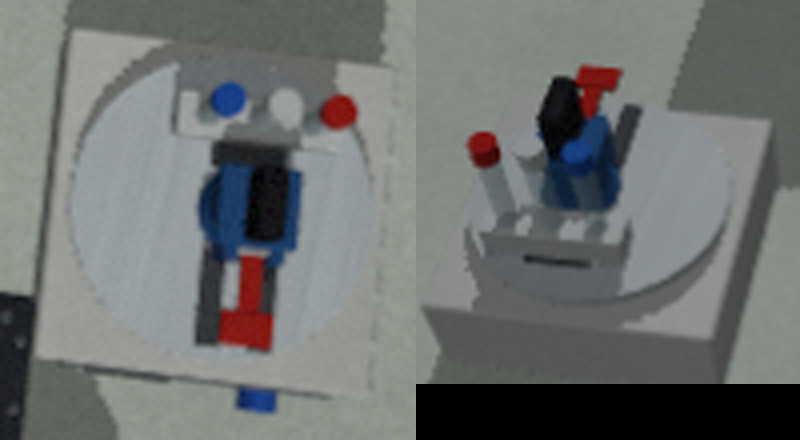

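The head sits flat with its lever towards the knob side. The lever pad is at (246,330) in the top crop and at (598-416=182,77) in the scene crop. Both match the predicted fully-down position, (240,325) and (180,74).

```bash
python3 -c "
from cell import env
print(env.job_done())"
```

```text
the job is handed in; nothing more can be done
None
```

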